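# Clamp the test tile to its easel

## Robot

A 6-joint arm with a two-finger parallel gripper is mounted at the origin on a cart in front of the work surface, level with it; the furniture and walls round the work are solid. World frame = base frame: x ahead of the robot, y to its left, z up, the work surface at z = 0. Lengths are in mm, angles in rad, forces in N, time in s.
With the tool pointing down it reaches from about 325 to 775 mm from the base axis. Payload 5.5 kg.
Tool frame: the origin (TCP) lies between the finger pads; the fingertips stand 25 mm ahead of it and the grasp point (between the pads) lies 6 mm ahead of it; z points along the fingers, y is the line along which they close (so a half turn about z gives the same grasp; the last joint's range is limited). The gripper opens to 88 mm and grips with 3 to 60 N. Pads are 20 mm wide; open, the fingers measure 115 mm over their backs; the gripper's body (75 mm by 178 mm) begins 61 mm behind the grasp point.
Start: joints at [1.242, 0.091, 1.231, -0, 1.82, -0.057], TCP at [161.084, 577.987, 247.631] pointing down, gripper open.
Joint ranges: [-2.87, 2.87], [-0.86, 2.18], [0.17, 2.46], [-1.51, 4.65], [0.06, 2.69], [-2.65, 2.65]. Speed limits (rad/s): [2.57, 2.57, 3.01, 3.14, 3.14, 3.14].

## Interface

Orientations are given as a rotation vector (axis times angle).
In Python, from rig import bot gives the robot as it stands.
- The arm moves only by the tool jog_arm, never from a script. Its argument "plan" is a list that holds one entry, the list of rows, each a list of 7 numbers: the shift along the tool's x, y, z in units of 40 mm (1.0 is 40 mm), then the turn, a rotation vector about the tool's x, y, z in units of 5 degrees (1.0 is 5 degrees), then the finger opening in mm, from 0 to 87.8. A call has 1 to 10 rows; each row is the pose to reach, as a shift and turn from the pose commanded when the call began, along the tool's axes at that moment; what a row does not reach only later rows make up. A row lasts 1/12 s, in which the tool goes at most 41.7 mm and 7.16 degrees, less where a joint would pass 70% of its speed; a pose out of reach is approached as far as the arm can. A call with a gripper value outside its range is refused whole. The fingers move at their own pace and stop on an object; "newtons" is the grip in N (left out, the last holds). Time passes only in rows, so rows that repeat a pose let the fingers close. It gives the time, the measured TCP pose, the force, the opening and the grip force at its end, in the units of the state.
- bot.state(): the state, without advancing time (a new reading comes with each control period).
- bot.read_camera(name): name is "scene" or "top" or "wrist"; returns (picture, depth): 400x640x3 uint8, red, green, blue; 400x640 float32, mm along the optical axis (not along the pixel's ray), 0 where there is no reading.
- bot.camera_params(name): a dict with "mtx" (3x3 intrinsics, pixels), "world_from_camera" (4x4, takes a point from camera to world coordinates). Camera axes: x right, y down, z forward; pixel columns grow to the right and rows downward; lengths in mm; the calibration is good to about 2 mm. A picture is of the moment at which its call begins: read the wrist's pose just before it. camera_params takes no time and is no camera call; for the wrist camera it gives the pose at the moment of the call.
- bot.job_done(): hands the job in; it is judged then, once.
The state is a dict: "time_s": time; "joint_positions": joint angles; "joint_velocities": joint speeds; "joint_efforts": joint torques, N m; "tcp_pos": TCP position; "tool_rot": TCP orientation; "force": force on the tool from outside, world axes, zero at the start; "ft_torque": the same for the moment, N m; "finger_gap": opening from 0.0 (shut) to 1.0 (fully open); "finger_force": force on a finger pad.
Only numpy, scipy, OpenCV 4.12 (cv2) and the standard library are available. Lean on these libraries where they do the work, as an engineer would, in place of code of your own. Each camera call takes 0.05 s, during which the arm holds its last target. There are 200 camera calls.

## Task

Lift the spring clamp out of its holder and lay it flat on the open table, then take it again by its handles, squeeze it open, and let it close on the tile and the easel's backboard together, about halfway up their right-hand edge (as the robot sees it), with its jaws well over the edge and the clamp level. Let go of it so that it holds the tile against the board by itself; leave the tile standing in its groove and the jar, the dropper and the bowl where they are.

Things in the scene. Friction and masses are not known exactly. Their poses are not given: they have to be found in the camera images.
- clamp: Clothes-peg type spring clamp, dark steel arms, black plastic handles, 75 g (balance point x = -23 mm), 145 mm long, 28 mm tall as it lies flat (30 at the pivot barrel, radius 6.5). Origin: underside of the barrel; x along the clamp to the jaws, z up as it lies, y across. Jaw arms x = +15 to +62 mm, outsides parallel, 26 mm apart when shut. Handles x = -18 (28 mm over outsides) to -84 mm (66 mm over outsides).
- clamp_jaw (a point): Midway between the rubber pads inside the jaws: clamp x = +50 mm, 14 mm above its underside; axes as the clamp's. Pads run from clamp x = +40 to +60 mm and lie flat on something 12 mm thick; the throat behind them is open back to the barrel. Squeezed to the stop, the pads stand 30 mm apart.
- clamp_handles (a point): Midway between the handles, where to squeeze: clamp x = -62 mm, 14 mm above the underside, axes as the clamp's. Handles are straight 8 mm bars, each splayed 0.28 rad, 54 mm over outsides here; 12 N a side starts opening, 18 N reaches the stop, where they lie parallel, 17 mm over outsides, and the barrel has moved about 5 mm forward of the fingers.
- clamp_arm_left (a joint): Opening of the clamp, turn of each arm from shut: 0 shut, about 0.10 when closed on 12 mm (grip about 17 N), 0.28 rad at the stop. The right arm mirrors it.
- holder: Fixed light wooden holder, 118 x 100 mm, 35 mm high, open on top. Origin: table level under the clamp's pivot; x as the clamp's. The clamp lies on its 5 mm floor; slanted walls hug the handles 4 mm off, leaving no room for fingers. The floor ends at x = +18 mm: the jaws stick out free over the table. The clamp comes out only straight up.
- easel: Fixed wooden tile easel. Origin: table level, front face of the backboard, mid-width; its front looks along -x, +y is the end with a small stop, z up. Base 110 x 170 x 12 mm. Backboard upright, x 0 to +6 mm, 160 mm wide, top 162 mm up. Two lips in front of the tile, to x = -16 mm and 41 mm high. Lips and braces stay over 20 mm from the right-hand (-y) edge.
- easel_edge (a point): On the right-hand edge (easel y = -80 mm), halfway up, 87 mm above the table, where tile and backboard meet (middle of their joint 12 mm thickness). Axes as the easel's: +y points into the board, -y out to the free side.
- tile: Loose white glazed tile with a blue ring motif, 160 wide x 150 high x 6 mm thick, 0.33 kg, upright in the easel's 7.5 mm groove in front of the backboard, edges in line with it. Origin: middle of its lower edge, 12 mm above the table; axes as the easel's.
- jar: Bystander: small paint jar with a red lid, 50 mm wide, 50 mm high. Origin: centre of its underside.
- dropper: Bystander: round water dropper with a short neck, 71 mm wide and high. Origin: centre of its underside.
- bowl: Bystander: white rice bowl, 128 mm wide, 59 mm high. Origin: centre of its underside. (Also there, not listed: a fixed round tray of paint bowls, 309 mm wide, 53 mm high, centred 0.81 m ahead of the robot and 0.22 m to its right; lay nothing on it.)

How it is judged:
By the outcome, as a careful person would: the job done as asked, in the order asked, and still so for the second after the job is handed in, with the robot touching nothing.
It also fails if it takes over 51 s, if anything falls off the work surface, if the arm or the gripper's body presses on something with over 40 N, if the wrist force passes 120 N, or if a joint passes its speed limit or range.

## Working session

There is one attempt and no reset: what is moved stays moved. The work goes in short steps, Python scripts to look and compute and a tool call to move; the robot and the scene stay as the last step left them, time stands still between calls to the robot, and variables do not carry over. Pictures are saved under pics/ and viewed, at most 10 in all, crops included, and the job is handed in when it is done.

Besides the shell and the picture viewer there is one more tool, called as name(argument=value, ...) on one line, values as JSON. jog_arm: Moves the arm, as the interface text tells. Its arguments: {"type":"object","properties":{"plan":{"type":"array"},"newtons":{"type":"number"}},"required":["plan"]}

```bash
mkdir -p pics; ls
python3 - <<'E'
from rig import bot
import cv2,numpy as np
for n in ("scene","top"):
    p,d=bot.read_camera(n); c=bot.camera_params(n)
    cv2.imwrite(f"pics/{n}1.png",p[:,:,::-1]); np.savez(f"{n}1.npz",p=p,d=d,K=c["mtx"],T=c["world_from_camera"])
    print(n,c["mtx"].round(1).tolist(),c["world_from_camera"].round(3).tolist())
s=bot.state();print(s)
E
```

```text
pics
scene [[426.3, 0.0, 322.2], [0.0, 426.3, 203.0], [0.0, 0.0, 1.0]] [[0.888, -0.256, 0.382, 113.509], [-0.46, -0.451, 0.765, -930.739], [-0.024, -0.855, -0.518, 750.005], [0.0, 0.0, 0.0, 1.0]]
top [[373.8, 0.0, 318.3], [0.0, 373.8, 210.7], [0.0, 0.0, 1.0]] [[-0.017, -0.999, 0.051, 542.224], [-1.0, 0.016, -0.011, 30.626], [0.01, -0.052, -0.999, 1326.608], [0.0, 0.0, 0.0, 1.0]]
{'time_s': 0.1, 'joint_positions': array([ 1.24228153e+00,  9.18335814e-02,  1.23172281e+00,  1.00103589e-05,
        1.81979003e+00, -5.67106299e-02]), 'joint_velocities': array([-0.0002125 , -0.00465692, -0.00140301,  0.00080074,  0.00100814,
       -0.00033194]), 'joint_efforts': array([ 2.27613658e-03, -4.47857773e+01, -4.07571673e+01,  7.00129056e-02,
        2.84970633e-02, -1.27704025e-04]), 'tcp_pos': array([161.02078473, 577.77813694, 246.61404503]), 'tool_rot': array([-4.25585192e-01, -3.11228297e+00,  2.70066231e-03]), 'force': array([-0.16368126,  0.54626032,  0.56022615]), 'ft_torque': array([0.05362879, 0.02725765, 0.02229196]), 'finger_force': 0.0, 'finger_gap': 1.0022701606840638}
```

View pics/scene1.png

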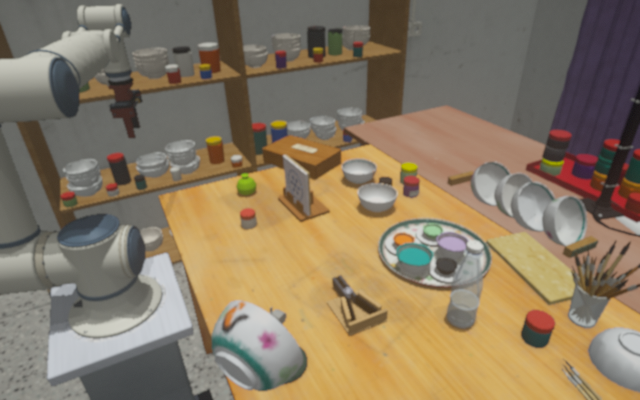

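View pics/top1.png

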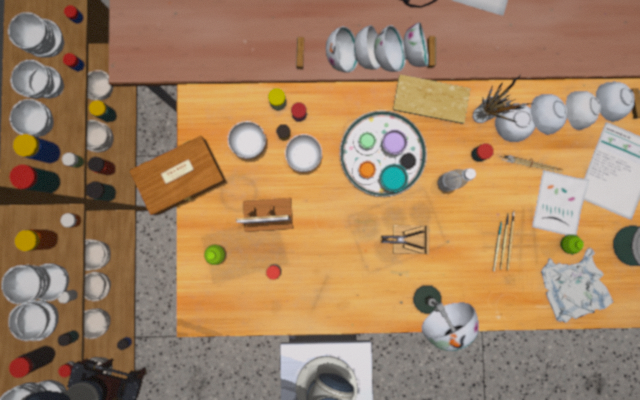

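The top view shows the clamp in its holder at about (400,240), jaws to image left (world +y). The easel with its tile is at (267,215), the jar at (273,272), the dropper at (214,254), and the bowls at (247,140) and (303,154). Next I take rough positions and plan a look from above.

```bash
cat > h.py <<'E'
import numpy as np,cv2
from scipy.spatial.transform import Rotation as R
def ray(K,T,u,v,z):
    """pixels -> world points on plane z"""
    u=np.atleast_1d(u);v=np.atleast_1d(v)
    d=(T[:3,:3]@np.linalg.inv(K)@np.stack([u,v,np.ones_like(u)]).astype(float))
    s=(z-T[2,3])/d[2]
    return (T[:3,3][:,None]+d*s).T
def cloud(d,K,T):
    v,u=np.indices(d.shape)
    P=np.stack([(u-K[0,2])/K[0,0]*d,(v-K[1,2])/K[1,1]*d,d],-1)
    return P@T[:3,:3].T+T[:3,3]
def shift(s,target,rot=None):
    """jog units (tool axes) from state s to world TCP target and rotation (Rotation)"""
    r=R.from_rotvec(s["tool_rot"]); t=r.inv().apply(np.array(target)-s["tcp_pos"])/40
    w=np.zeros(3) if rot is None else np.degrees((r.inv()*rot).as_rotvec())/5
    return t.round(3),w.round(2)
E
python3 - <<'E'
from h import *
z=np.load("top1.npz");K,T,p,d=z["K"],z["T"],z["p"],z["d"]
for n,(u,v),h in [("clampbarrel",(401,240),30),("jawtip",(382,239),28),("handle1",(425,228),35),("handle2",(425,252),35),("tileR",(289,220),162),("tileL",(239,219),162),("jar",(273,271),50),("bowl",(303,154),55),("drop",(214,254),60)]:
    print(n,ray(K,T,u,v,h).round(0)[0])
P=cloud(d,K,T); m=(P[...,2]>130)&(abs(P[...,0]-530)<150)&(abs(P[...,1])<400)&(d>0)
q=P[m]; print(len(q),q.min(0).round(),q.max(0).round())
hsv=cv2.cvtColor(p,cv2.COLOR_RGB2HSV)
E
cat > look.py <<'E'
import sys
from h import *
from rig import bot
def look(name,tag):
    c=bot.camera_params(name);p,d=bot.read_camera(name)
    cv2.imwrite(f"pics/{tag}.png",p[:,:,::-1]); np.savez(f"{tag}.npz",p=p,d=d,K=c["mtx"],T=c["world_from_camera"])
    return p,d,c["mtx"],c["world_from_camera"]
E
python3 - <<'E'
from h import *
from rig import bot
s=bot.state(); c=bot.camera_params("wrist"); r=R.from_rotvec(s["tool_rot"])
print(r.as_matrix().round(3)); print("cam in tool",r.inv().apply(c["world_from_camera"][:3,3]-s["tcp_pos"]).round(1)); print((r.as_matrix().T@c["world_from_camera"][:3,:3]).round(3),c["mtx"].round(1))
E
```

```text
clampbarrel [ 502. -269.   30.]
jawtip [ 507. -203.   28.]
handle1 [ 543. -352.   35.]
handle2 [ 460. -349.   35.]
tileR [575. 109. 162.]
tileL [580. 265. 162.]
jar [406. 173.  50.]
bowl [803.  66.  55.]
drop [467. 370.  60.]
255 [572. 114. 131.] [602. 272. 168.]
[[-0.963  0.268 -0.001]
 [ 0.268  0.963 -0.002]
 [ 0.    -0.002 -1.   ]]
cam in tool [ 6.930e+01  1.000e-01 -1.371e+02]
[[-0.    -0.967 -0.253]
 [ 1.    -0.     0.001]
 [-0.001 -0.253  0.967]] [[324.    0.  315.4]
 [  0.  324.  205.4]
 [  0.    0.    1. ]]
```

jog_arm(plan=[[[-13.8, -17.6, 1.9, 0, 0, 15, 87], [-13.8, -17.6, 1.9, 0, 0, 15, 87], [-13.8, -17.6, 1.9, 0, 0, 15, 87], [-13.8, -17.6, 1.9, 0, 0, 15, 87], [-13.8, -17.6, 1.9, 0, 0, 15, 87], [-13.8, -17.6, 1.9, 0, 0, 15, 87], [-13.8, -17.6, 1.9, 0, 0, 15, 87], [-13.8, -17.6, 1.9, 0, 0, 15, 87], [-13.8, -17.6, 1.9, 0, 0, 15, 87], [-13.8, -17.6, 1.9, 0, 0, 15, 87]]])

```text
time_s: 0.93
tcp_pos: [320.1, 192.7, 211.9]
tool_rot: [2.173, 2.269, 0.0]
force: [1.6, 0.4, 0.3]
finger_gap: 0.992
finger_force: 0.0
```

Run:
```python
from h import *
from rig import bot
s=bot.state(); print(s["time_s"],s["tcp_pos"],R.from_rotvec(s["tool_rot"]).as_matrix().round(3)); print(shift(s,[503,-250,170],R.from_matrix(np.array([[0,1,0],[1,0,0],[0,0,-1.]]))))
```

```text
0.9333 [320.13329186 192.65107818 211.91986405] [[-0.043  0.999  0.   ]
 [ 0.999  0.043  0.   ]
 [ 0.     0.    -1.   ]]
(array([-11.255,   4.086,   1.048]), array([ 0. , -0. ,  0.5]))
```

jog_arm(plan=[[[-11.25, 4.1, 1.05, 0, 0, 0.5, 87], [-11.25, 4.1, 1.05, 0, 0, 0.5, 87], [-11.25, 4.1, 1.05, 0, 0, 0.5, 87], [-11.25, 4.1, 1.05, 0, 0, 0.5, 87], [-11.25, 4.1, 1.05, 0, 0, 0.5, 87], [-11.25, 4.1, 1.05, 0, 0, 0.5, 87], [-11.25, 4.1, 1.05, 0, 0, 0.5, 87], [-11.25, 4.1, 1.05, 0, 0, 0.5, 87], [-11.25, 4.1, 1.05, 0, 0, 0.5, 87], [-11.25, 4.1, 1.05, 0, 0, 0.5, 87]]])

```text
time_s: 1.77
tcp_pos: [481.3, -190.3, 175.3]
tool_rot: [-2.216, -2.226, 0.0]
force: [0.2, 0.5, 0.1]
finger_gap: 0.993
finger_force: 0.0
```

jog_arm(plan=[[[-2, 0.75, 0.18, 0, 0, 0, 87], [-2, 0.75, 0.18, 0, 0, 0, 87], [-2, 0.75, 0.18, 0, 0, 0, 87], [-2, 0.75, 0.18, 0, 0, 0, 87]]])

```text
time_s: 2.1
tcp_pos: [511.1, -269.7, 166.1]
tool_rot: [-2.216, -2.221, 0.002]
force: [-0.0, 0.1, 0.2]
finger_gap: 0.988
finger_force: 0.0
```

Run:
```python
from look import *
s=bot.state(); print(s["time_s"],s["tcp_pos"],R.from_rotvec(s["tool_rot"]).as_matrix().round(3))
look("wrist","w1")
```

```text
2.1 [ 511.12724986 -269.65103545  166.09888859] [[-0.002  1.    -0.004]
 [ 1.     0.002  0.002]
 [ 0.002 -0.004 -1.   ]]
```

View pics/w1.png

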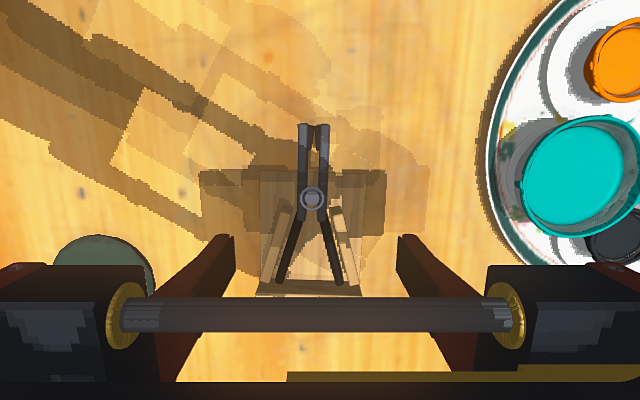

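The wrist view shows the clamp with its jaw tips at (313,125), barrel at (311,199), and handle ends at about (281,283) and (341,283).

Run:
```python
from h import *
z=np.load("w1.npz");K,T,p,d=z["K"],z["T"],z["p"],z["d"]
for n,(u,v),h in [("tip",(313,125),33),("barrel",(311.5,199),35),("h1",(281,283),33),("h2",(341,283),33)]: print(n,ray(K,T,u,v,h)[0].round(1))
P=cloud(d,K,T)
hsv=cv2.cvtColor(p,cv2.COLOR_RGB2HSV)
m=(d>0)&(P[...,2]>22)&(P[...,2]<40)&(hsv[...,1]<90)&(hsv[...,2]<140)
m[:, :250]=0;m[:,370:]=0;m[290:]=0
q=P[m];print(len(q),q.min(0).round(),q.max(0).round(),np.median(q,0).round(1))
for lo in range(-380,-190,10):
    a=q[(q[:,1]>=lo)&(q[:,1]<lo+10)]
    if len(a)>5: print(lo+5,a[:,0].min().round(1),a[:,0].max().round(1),np.median(a[:,2]).round(1))
```

```text
tip [ 508.3 -203.4   33. ]
barrel [ 507.1 -264.5   35. ]
h1 [ 479.  -344.5   33. ]
h2 [ 534.1 -344.2   33. ]
2607 [ 480. -347.   22.] [ 535. -202.   37.] [ 511.6 -250.4   32.9]
-345 528.7 535.2 32.4
-335 480.3 534.1 32.6
-325 481.1 532.1 32.7
-315 483.2 529.1 32.6
-305 519.1 526.3 32.9
-295 490.7 522.5 32.6
-285 492.5 519.9 32.6
-275 494.4 519.7 33.1
-265 494.5 519.6 34.5
-255 494.6 520.4 33.2
-245 494.6 520.2 32.9
-235 495.7 520.9 32.7
-225 495.8 520.8 32.7
-215 495.9 521.4 32.5
-205 496.9 521.4 32.4
```

jog_arm(plan=[[[1.07, -0.07, 1.0, 0, 0, 0.3, 87], [1.07, -0.07, 1.0, 0, 0, 0.3, 87], [1.07, -0.07, 2.0, 0, 0, 0.3, 87], [1.07, -0.07, 2.8, 0, 0, 0.3, 87], [1.07, -0.07, 3.2, 0, 0, 0.3, 87], [1.07, -0.07, 3.4, 0, 0, 0.3, 87], [1.07, -0.07, 3.4, 0, 0, 0.3, 87], [1.07, -0.07, 3.4, 0, 0, 0.3, 87]]], newtons=40)

```text
time_s: 2.82
tcp_pos: [509.1, -224.6, 34.3]
tool_rot: [2.242, 2.198, 0.001]
force: [0.2, -0.8, 0.7]
finger_gap: 0.993
finger_force: 0.0
```

jog_arm(plan=[[[0, 0, 0, 0, 0, 0, 87], [0, 0, 0, 0, 0, 0, 87]]])

```text
time_s: 2.98
tcp_pos: [509.7, -225.5, 35.2]
tool_rot: [2.242, 2.196, 0.002]
force: [0.8, -0.0, -0.4]
finger_gap: 0.991
finger_force: 0.0
```

jog_arm(plan=[[[-0.03, -0.03, 0.15, 0, 0, 0, 87], [-0.03, -0.03, 0.15, 0, 0, 0, 87], [-0.03, -0.03, 0.15, 0, 0, 0, 10], [-0.03, -0.03, 0.15, 0, 0, 0, 10], [-0.03, -0.03, 0.15, 0, 0, 0, 10], [-0.03, -0.03, 0.15, 0, 0, 0, 10], [-0.03, -0.03, 0.15, 0, 0, 0, 10], [-0.03, -0.03, 0.15, 0, 0, 0, 10], [-0.03, -0.03, 0.15, 0, 0, 0, 10], [-0.03, -0.03, 0.15, 0, 0, 0, 10]]], newtons=40)

```text
time_s: 3.82
tcp_pos: [507.4, -226.3, 26.8]
tool_rot: [-2.244, -2.198, -0.0]
force: [-0.2, 0.2, 0.2]
finger_gap: 0.423
finger_force: 0.0
```

jog_arm(plan=[[[0, 0, 0, 0, 0, 0, 10], [0, 0, 0, 0, 0, 0, 10], [0, 0, 0, 0, 0, 0, 10], [0, 0, 0, 0, 0, 0, 10], [0, 0, 0, 0, 0, 0, 10]]])

```text
time_s: 4.23
tcp_pos: [507.4, -226.3, 26.8]
tool_rot: [2.244, 2.198, 0.0]
force: [-0.2, -0.5, -0.1]
finger_gap: 0.29
finger_force: 40.0
```

jog_arm(plan=[[[0, 0, -0.15, 0, 0, 0, 10], [0, 0, -0.4, 0, 0, 0, 10], [0, 0, -0.8, 0, 0, 0, 10], [0, 0, -1.2, 0, 0, 0, 10], [0, 0, -1.6, 0, 0, 0, 10], [0, 0, -1.8, 0, 0, 0, 10], [0, 0, -1.8, 0, 0, 0, 10]]])

```text
time_s: 4.82
tcp_pos: [508.6, -226.9, 102.1]
tool_rot: [2.241, 2.195, 0.002]
force: [0.7, -0.4, 0.0]
finger_gap: 0.292
finger_force: 40.0
```

Run:
```python
from look import *
s=bot.state(); print(s["time_s"],s["tcp_pos"],s["force"],s["finger_gap"],s["finger_force"])
look("wrist","w2")
```

```text
4.8167 [ 508.60922826 -226.94934145  102.13859746] [ 0.70028302 -0.39327958  0.03794567] 0.2916083881469746 39.999831318855286
```

View pics/w2.png

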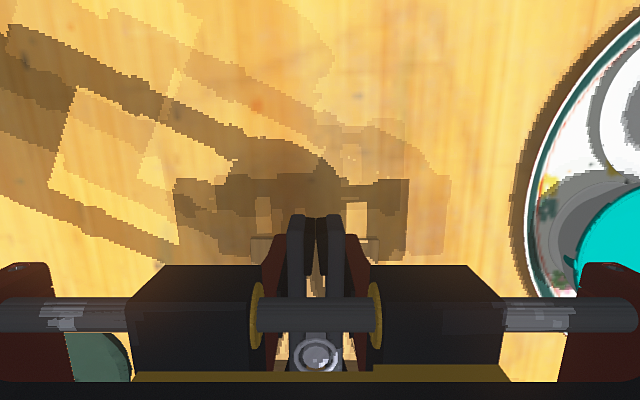

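The jaws are held between the fingers, with the tips at (316,217) and barrel at (316,355), and the clamp is clear of the holder. I'll carry it to open table.

jog_arm(plan=[[[0.5, -0.1, 0, 0, 0, 0, 10], [1.3, -0.3, 0, 0, 0, 0, 10], [2.2, -0.5, 0, 0, 0, 0, 10], [3.2, -0.7, 0, 0, 0, 0, 10], [4.1, -0.9, 0, 0, 0, 0, 10], [4.6, -0.9, 0.6, 0, 0, 0, 10], [4.6, -0.9, 1.2, 0, 0, 0, 10], [4.6, -0.9, 1.6, 0, 0, 0, 10], [4.6, -0.9, 1.75, 0, 0, 0, 10], [4.6, -0.9, 1.75, 0, 0, 0, 10]]])

```text
time_s: 5.7
tcp_pos: [473.7, -41.1, 26.9]
tool_rot: [-2.241, -2.196, 0.004]
force: [0.9, -0.4, -0.4]
finger_gap: 0.289
finger_force: 40.0
```

jog_arm(plan=[[[0, 0, 0.03, 0, 0, 0, 10], [0, 0, 0.06, 0, 0, 0, 10], [0, 0, 0.06, 0, 0, 0, 10]]])

```text
time_s: 5.95
tcp_pos: [475.3, -41.9, 26.3]
tool_rot: [2.245, 2.198, 0.0]
force: [0.7, 0.0, -1.4]
finger_gap: 0.288
finger_force: 40.0
```

jog_arm(plan=[[[0, 0, 0.03, 0, 0, 0, 10], [0, 0, 0.03, 0, 0, 0, 10], [0, 0, 0.03, 0, 0, 0, 10]]])

```text
time_s: 6.2
tcp_pos: [475.4, -41.8, 25.4]
tool_rot: [2.244, 2.198, 0.0]
force: [-0.1, -0.2, 0.0]
finger_gap: 0.286
finger_force: 40.3
```

Release slowly, then rise and look from above.

jog_arm(plan=[[[0, 0, 0, 0, 0, 0, 30], [0, 0, 0, 0, 0, 0, 40], [0, 0, 0, 0, 0, 0, 55], [0, 0, 0, 0, 0, 0, 70], [0, 0, 0, 0, 0, 0, 87], [0, 0, 0, 0, 0, 0, 87], [0, 0, 0, 0, 0, 0, 87], [0, 0, 0, 0, 0, 0, 87]]])

```text
time_s: 6.87
tcp_pos: [475.4, -41.6, 25.4]
tool_rot: [2.244, 2.198, 0.001]
force: [0.9, 0.2, 0.7]
finger_gap: 0.833
finger_force: 0.7
```

jog_arm(plan=[[[0, 0, -0.5, 0, 0, 0, 87], [0, 0, -1.5, 0, 0, 0, 87], [-0.5, 0, -2.5, 0, 0, 0, 87], [-1, 0, -3.4, 0, 0, 0, 87], [-1.2, 0, -3.6, 0, 0, 0, 87], [-1.2, 0, -3.6, 0, 0, 0, 87], [-1.2, 0, -3.6, 0, 0, 0, 87]]])

```text
time_s: 7.45
tcp_pos: [474.1, -89.7, 168.6]
tool_rot: [-2.246, -2.197, -0.0]
force: [-1.0, -0.6, -0.8]
finger_gap: 0.993
finger_force: 0.0
```

Run:
```python
from look import *
s=bot.state(); print(s["time_s"],s["tcp_pos"],R.from_rotvec(s["tool_rot"]).as_matrix().round(3).tolist())
p,d,K,T=look("wrist","w3")
P=cloud(d,K,T)
hsv=cv2.cvtColor(p,cv2.COLOR_RGB2HSV)
m=(d>0)&(P[...,2]>16)&(P[...,2]<40)&(hsv[...,1]<90)&(hsv[...,2]<140)
m[:, :240]=0;m[:,380:]=0;m[295:]=0
q=P[m];print(len(q))
for lo in range(-200,40,10):
    a=q[(q[:,1]>=lo)&(q[:,1]<lo+10)]
    if len(a)>5: print(lo+5,a[:,0].min().round(1),a[:,0].max().round(1),np.median(a[:,2]).round(1))
look("scene","s2")
# tile from scene/top: white tile top edge
```

```text
7.45 [474.11759499 -89.69093893 168.59297963] [[0.022, 1.0, -0.0], [1.0, -0.022, 0.0], [0.0, -0.0, -1.0]]
2233
-155 495.5 503.0 27.9
-145 492.8 499.2 27.9
-135 490.0 498.3 27.9
-125 488.3 495.6 27.8
-115 484.7 491.1 27.4
-105 465.3 490.3 27.8
-95 461.8 487.7 27.8
-85 462.0 486.0 29.4
-75 461.5 486.1 29.2
-65 461.8 486.3 28.0
-55 462.1 487.3 27.7
-45 462.5 487.4 27.8
-35 462.8 487.5 27.8
-25 463.2 487.5 27.7
-15 463.5 487.6 27.5
```

View pics/w3.png

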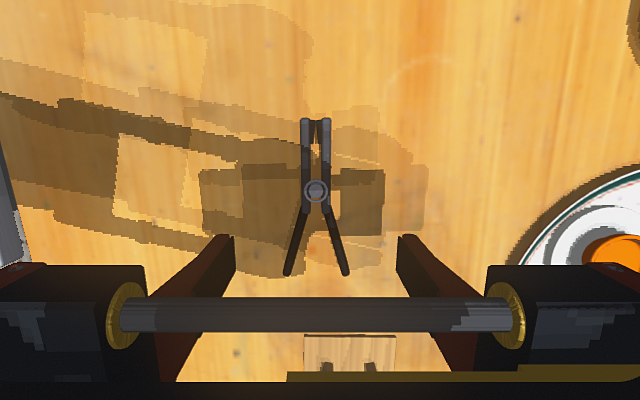

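The clamp lies flat on the table (top at z≈28 all along), with its barrel at (316,190) and tips at (315,120). Before grasping I'll look at the easel edge from above.

jog_arm(plan=[[[0.6, 0.4, -0.8, 0, 0, 0, 87], [1.4, 1.0, -1.5, 0, 0, 0, 87], [2.2, 1.5, -1.5, 0, 0, 0, 87], [3.0, 2.1, -1.5, 0, 0, 0, 87], [3.7, 2.6, -1.5, 0, 0, 0, 87], [3.7, 2.6, -1.5, 0, 0, 0, 87], [3.7, 2.6, -1.5, 0, 0, 0, 87], [3.7, 2.6, -1.5, 0, 0, 0, 87]]])

```text
time_s: 8.22
tcp_pos: [580.4, 56.7, 226.9]
tool_rot: [-2.241, -2.198, 0.005]
force: [-0.2, -0.2, 0.0]
finger_gap: 0.993
finger_force: 0.0
```

Run:
```python
from look import *
z=np.load("w3.npz");print("barrel",ray(z["K"],z["T"],316,190,30)[0],"tip",ray(z["K"],z["T"],315.5,119,28)[0])
s=bot.state(); print(s["time_s"],s["tcp_pos"],R.from_rotvec(s["tool_rot"]).as_matrix().round(3).tolist())
p,d,K,T=look("wrist","w4")
P=cloud(d,K,T); m=(d>0)&(P[...,0]>500)&(P[...,0]<650)&(P[...,1]>80)&(P[...,2]>60)&(P[...,2]<180)
q=P[m];print(len(q),q.min(0),q.max(0))
for zl in range(60,180,10):
    a=q[(q[:,2]>=zl)&(q[:,2]<zl+10)]
    if len(a)>5: print(zl,len(a),np.percentile(a,[1,50,99],axis=0).round(1).tolist())
```

```text
barrel [474.65893924 -78.60276315  30.        ] tip [475.53658557 -19.01123516  28.        ]
8.2167 [580.41302106  56.65703485 226.87297127] [[0.02, 1.0, -0.004], [1.0, -0.02, -0.001], [-0.001, -0.004, -1.0]]
3949 [576.15638374 115.45644934  60.00809839] [630.0791485  197.83746618 164.68249091]
60 289 [[596.2, 171.4, 60.0], [617.9, 175.9, 61.1], [629.1, 181.5, 68.3]]
70 32 [[605.9, 171.2, 70.1], [612.0, 171.7, 74.6], [614.9, 179.1, 79.3]]
80 38 [[603.1, 171.2, 80.6], [610.3, 171.6, 84.1], [613.0, 180.2, 89.8]]
90 45 [[588.6, 155.8, 90.4], [608.1, 171.5, 95.2], [611.2, 179.4, 99.8]]
100 43 [[599.5, 170.8, 100.6], [606.6, 171.5, 106.1], [609.4, 179.0, 109.8]]
110 58 [[578.4, 150.6, 110.5], [603.3, 171.3, 115.0], [606.9, 179.1, 119.6]]
120 69 [[577.7, 157.6, 120.3], [601.7, 171.2, 125.8], [605.2, 178.2, 129.9]]
130 125 [[576.2, 124.0, 130.4], [595.0, 172.0, 136.5], [602.8, 197.0, 139.9]]
140 342 [[576.8, 124.6, 140.2], [594.9, 174.7, 146.0], [600.6, 191.9, 149.3]]
150 70 [[578.2, 116.8, 150.4], [585.2, 156.4, 157.0], [590.6, 191.9, 160.0]]
160 2838 [[577.9, 116.3, 160.3], [585.0, 155.9, 162.0], [592.0, 190.0, 163.6]]
```

View pics/w4.png

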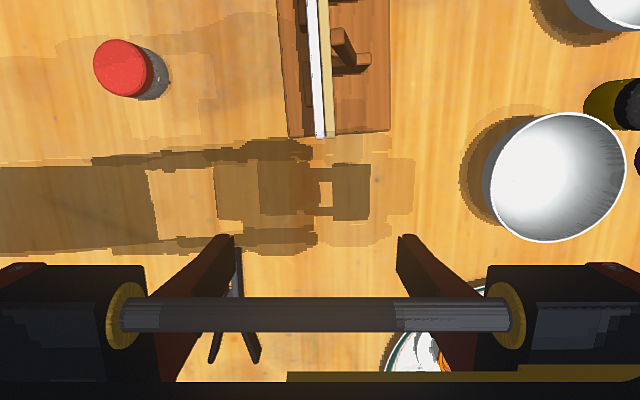

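The tile (white) and backboard top edge show at columns 307–332, with the right-hand edge at row 137. The jar is at (122,68) and the bowl at (557,177), both clear. I'll fit the board line.

Run:
```python
from h import *
z=np.load("w4.npz");P=cloud(z["d"],z["K"],z["T"]); q=P[(P[...,2]>160)&(P[...,2]<165)&(P[...,0]>560)&(P[...,0]<610)&(P[...,1]>90)]
print("ymin",np.percentile(q[:,1],[0,.5,2]))
Y=np.arange(120,190,10); L=[]
for y in Y:
    a=q[abs(q[:,1]-y)<5,0]; L.append([a.min(),a.max(),(a.min()+a.max())/2]); 
L=np.array(L);print(L.round(1));k=np.polyfit(Y,L[:,2],1);print(k,"mid at 115:",np.polyval(k,115))
print("tcp-based edge ray",ray(z["K"],z["T"],[314,326],[137,137],162).round(1))
from scipy.spatial.transform import Rotation
# scene cross-check of edge at lower height: white tile right edge in top1
```

```text
ymin [115.45644934 116.04762651 117.29841198]
[[580.4 593.2 586.8]
 [580.  592.6 586.3]
 [579.6 592.1 585.8]
 [579.2 591.6 585.4]
 [578.4 591.  584.7]
 [578.  590.5 584.2]
 [577.6 590.  583.8]]
[-5.04563582e-02  5.92865547e+02] mid at 115: 587.0630656655761
tcp-based edge ray [[580.3 116.3 162. ]
 [587.6 116.1 162. ]]
```

jog_arm(plan=[[[-1.0, -0.5, 0.3, 0, 0, 0, 87], [-2.0, -1.0, 0.6, 0, 0, 0, 87], [-3.0, -1.5, 0.9, 0, 0, 0, 87], [-4.0, -2.1, 1.2, 0, 0, 0, 87], [-5.0, -2.58, 1.5, 0, 0, 0, 87], [-5.0, -2.58, 2.5, 0, 0, 0, 87], [-5.0, -2.58, 3.5, 0, 0, 0, 87], [-5.0, -2.58, 3.5, 0, 0, 0, 87], [-5.0, -2.58, 3.5, 0, 0, 0, 87]]])

```text
time_s: 9.02
tcp_pos: [471.0, -141.6, 86.0]
tool_rot: [-2.243, -2.191, 0.004]
force: [0.3, 0.3, 0.4]
finger_gap: 0.991
finger_force: 0.0
```

jog_arm(plan=[[[0, 0, 0, 0, 0, 0, 87], [0, 0, 0, 0, 0, 0, 87]]])

```text
time_s: 9.18
tcp_pos: [475.3, -141.6, 92.2]
tool_rot: [2.241, 2.196, 0.003]
force: [-0.0, 0.6, 0.7]
finger_gap: 0.992
finger_force: 0.0
```

Run:
```python
from h import *
from rig import bot
s=bot.state();print(s["tcp_pos"],R.from_rotvec(s["tool_rot"]).as_matrix().round(3).tolist(),shift(s,[473.2,-140.6,27]))
```

```text
[ 475.34503327 -141.62009799   92.20885328] [[0.02, 1.0, 0.004], [1.0, -0.02, -0.001], [-0.001, 0.004, -1.0]] (array([ 0.026, -0.061,  1.63 ]), array([0., 0., 0.]))
```

jog_arm(plan=[[[0.02, -0.03, 0.7, 0, 0, 0, 87], [0.02, -0.03, 1.2, 0, 0, 0, 87], [0.02, -0.03, 1.45, 0, 0, 0, 87], [0.02, -0.03, 1.45, 0, 0, 0, 87], [0.02, -0.03, 1.45, 0, 0, 0, 87], [0.02, -0.03, 1.45, 0, 0, 0, 87], [0.02, -0.03, 1.45, 0, 0, 0, 87]]], newtons=30)

```text
time_s: 9.77
tcp_pos: [473.9, -141.0, 33.2]
tool_rot: [2.242, 2.197, 0.002]
force: [-0.0, -0.3, 0.2]
finger_gap: 0.991
finger_force: 0.0
```

jog_arm(plan=[[[0, 0, 0.13, 0, 0, 0, 87], [0, 0, 0.13, 0, 0, 0, 87], [0, 0, 0.13, 0, 0, 0, 87], [0, 0, 0.13, 0, 0, 0, 87]]])

```text
time_s: 10.1
tcp_pos: [472.7, -140.8, 25.9]
tool_rot: [-2.244, -2.198, 0.0]
force: [-0.2, -0.1, 0.1]
finger_gap: 0.993
finger_force: 0.0
```

jog_arm(plan=[[[0, 0, -0.03, 0, 0, 0, 50], [0, 0, -0.03, 0, 0, 0, 50], [0, 0, -0.03, 0, 0, 0, 40], [0, 0, -0.03, 0, 0, 0, 30], [0, 0, -0.03, 0, 0, 0, 20], [0, 0, -0.03, 0, 0, 0, 5], [0, 0, -0.03, 0, 0, 0, 5], [0, 0, -0.03, 0, 0, 0, 5], [0, 0, -0.03, 0, 0, 0, 5], [0, 0, -0.03, 0, 0, 0, 5]]], newtons=30)

```text
time_s: 10.93
tcp_pos: [472.8, -140.8, 27.2]
tool_rot: [2.244, 2.198, 0.0]
force: [-1.1, 0.5, 0.3]
finger_gap: 0.274
finger_force: 18.1
```

jog_arm(plan=[[[0, 0, 0, 0, 0, 0, 5], [0, 0, 0, 0, 0, 0, 5], [0, 0, 0, 0, 0, 0, 5], [0, 0, 0, 0, 0, 0, 5], [0, 0, 0, 0, 0, 0, 5], [0, 0, 0, 0, 0, 0, 5]]])

```text
time_s: 11.43
tcp_pos: [472.8, -140.7, 27.2]
tool_rot: [2.244, 2.198, 0.0]
force: [0.6, 0.7, 0.5]
finger_gap: 0.241
finger_force: 30.0
```

jog_arm(plan=[[[0, 0, -0.2, 0, 0, 0, 5], [0, 0, -0.6, 0, 0, 0, 5], [0, 0, -1.1, 0, 0, 0, 5], [0, 0, -1.6, 0, 0, 0, 5], [0, 0, -1.9, 0, 0, 0, 5], [0, 0, -1.9, 0, 0, 0, 5], [0, 0, -1.9, 0, 0, 0, 5]]])

```text
time_s: 12.02
tcp_pos: [473.1, -140.9, 103.6]
tool_rot: [2.244, 2.197, 0.001]
force: [0.1, -0.3, -1.1]
finger_gap: 0.234
finger_force: 29.9
```

Run:
```python
from look import *
s=bot.state(); print(s["time_s"],s["tcp_pos"],s["finger_gap"],s["finger_force"])
p,d,K,T=look("wrist","w5")
```

```text
12.0167 [ 473.05174491 -140.85628467  103.57757048] 0.23429816711642457 29.946984350681305
```

View pics/w5.png

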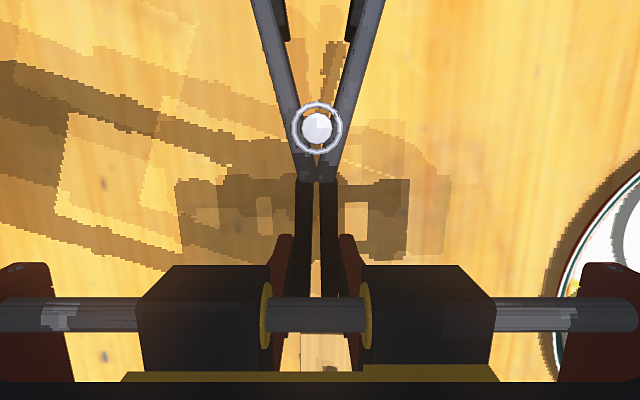

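The clamp is held by its handles and open. The barrel is at (317,128), the jaw arms run out of frame at the top, and the jaws are symmetric about column 317.

Run:
```python
from h import *
z=np.load("w5.npz");K,T=z["K"],z["T"];P=cloud(z["d"],K,T)
t=np.array([473.05,-140.86,103.6])
for n,u,v in [("barrel",317,128),("armL near",287,95),("armL far",264,15),("armR near",345,95),("armR far",370,15),("handleL",304,200),("handleL back",302,260),("handleR",327,230)]:
    w=np.median(P[v-2:v+3,u-2:u+3].reshape(-1,3),0); print(n,(w-t).round(1))
print((ray(K,T,317,128,t[2]+2)[0]-t).round(1))
m=abs(P[...,2]-103)<14
for v in (5,15,30,60):
    c=np.where(m[v,200:430])[0]+200; xs=P[v,c,0]; print(v,(xs.min()-t[0]).round(1),(xs.max()-t[0]).round(1),P[v,c,1].mean()-t[1])
```

```text
barrel [ 1.8 66.4  2.7]
armL near [-9.9 79.4  0.9]
armL far [-17.4 108.2   0.6]
armR near [13.3 78.9  0.8]
armR far [ 22.6 107.4   0.5]
handleL [-4.4 36.1  0.8]
handleL back [-6.1  8.1  1. ]
handleR [ 5.4 22.2  0.7]
[ 1.8 66.4  2. ]
5 -21.8 27.7 111.39611017050944
15 -21.2 27.0 108.00806322846317
30 -20.1 25.2 103.23095972580748
60 -17.8 22.4 92.25482636371638
```

jog_arm(plan=[[[0.2, 0.4, 0, 0, 0, -0.2, 5], [0.6, 0.9, 0, 0, 0, -0.4, 5], [1.1, 1.5, 0, 0, 0, -0.6, 5], [1.6, 2.1, 0.05, 0, 0, -0.88, 5], [2.1, 2.6, 0.09, 0, 0, -0.88, 5], [2.5, 2.9, 0.09, 0, 0, -0.88, 5], [2.66, 2.99, 0.09, 0, 0, -0.88, 5], [2.66, 2.99, 0.09, 0, 0, -0.88, 5], [2.66, 2.99, 0.09, 0, 0, -0.88, 5], [2.66, 2.99, 0.09, 0, 0, -0.88, 5]]])

```text
time_s: 12.9
tcp_pos: [593.7, -37.8, 99.0]
tool_rot: [-2.159, -2.281, 0.002]
force: [0.2, -1.1, -0.5]
finger_gap: 0.24
finger_force: 30.0
```

Run:
```python
from look import *
s=bot.state(); print(s["time_s"],s["tcp_pos"],R.from_rotvec(s["tool_rot"]).as_matrix().round(3).tolist(),s["finger_gap"],s["finger_force"])
p,d,K,T=look("wrist","w6"); look("scene","s6")
P=cloud(d,K,T);t=s["tcp_pos"]
m=abs(P[...,2]-t[2])<10
for v in (5,30,60,90):
    c=np.where(m[v,200:430])[0]+200; xs=P[v,c,0]; print(v,(xs.min()-t[0]).round(1),(xs.max()-t[0]).round(1),P[v,c,1].mean()-t[1],P[v,c,2].mean())
print(shift(s,[592.5,8.2,100]))
q=P[(P[...,2]>60)&(P[...,2]<165)&(P[...,1]>105)]; print(len(q))
```

```text
12.9 [593.6617206  -37.75117999  98.97457825] [[-0.055, 0.998, -0.001], [0.998, 0.055, -0.0], [-0.0, -0.001, -1.0]] 0.23999919816170676 30.042271614074707
5 -30.1 19.6 111.29687339676272 98.99008485227556
30 -28.1 17.2 103.0807576866515 97.58629831776577
60 -24.9 15.4 92.10756862118035 99.1726418543161
90 -20.9 12.7 81.03524744692703 99.2521331504246
(array([ 1.149,  0.034, -0.026]), array([0., 0., 0.]))
0
```

View pics/w6.png

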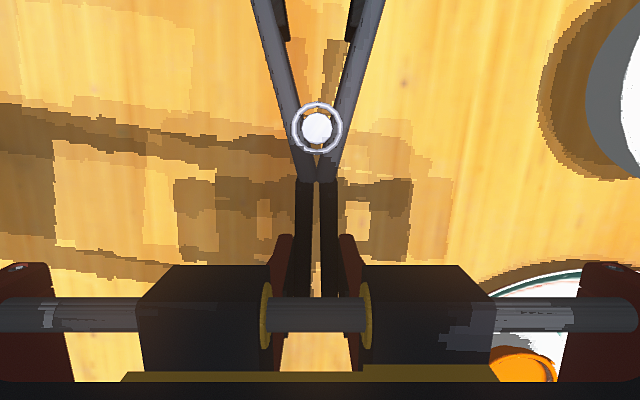

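The clamp is still held open and symmetric, with its barrel at (317,128). Now I advance slowly over the edge.

jog_arm(plan=[[[0.15, 0, 0, 0, 0, 0, 5], [0.3, 0, 0, 0, 0, 0, 5], [0.45, 0, 0, 0, 0, 0, 5], [0.6, 0.01, 0, 0, 0, 0, 5], [0.75, 0.02, 0, 0, 0, 0, 5], [0.9, 0.02, 0, 0, 0, 0, 5], [1.05, 0.03, 0, 0, 0, 0, 5], [1.15, 0.03, 0, 0, 0, 0, 5], [1.15, 0.03, 0, 0, 0, 0, 5], [1.15, 0.03, 0, 0, 0, 0, 5]]])

```text
time_s: 13.83
tcp_pos: [593.2, 9.4, 99.6]
tool_rot: [2.158, 2.283, -0.0]
force: [0.2, -0.2, -0.4]
finger_gap: 0.238
finger_force: 30.0
```

Run:
```python
from look import *
s=bot.state(); print(s["time_s"],s["tcp_pos"],s["force"],s["finger_gap"],shift(s,[592.5,8.2,100]))
p,d,K,T=look("scene","s7"); 
def px(w):
    c=np.linalg.inv(T)@np.append(w,1); return (K@c[:3]/c[2])[:2].round(0)
print(px([586.6,115.5,87]),px([592,8,100]))
cv2.imwrite("pics/s7c.png",cv2.resize(p[150:230,265:375,::-1],None,fx=7,fy=7,interpolation=cv2.INTER_CUBIC))
```

```text
13.8333 [593.16269596   9.40703928  99.55156148] [ 0.22848879 -0.18440267 -0.3962174 ] 0.23788364759258498 (array([-0.029, -0.018, -0.011]), array([0., 0., 0.]))
[308. 195.] [325. 206.]
```

View pics/s7c.png

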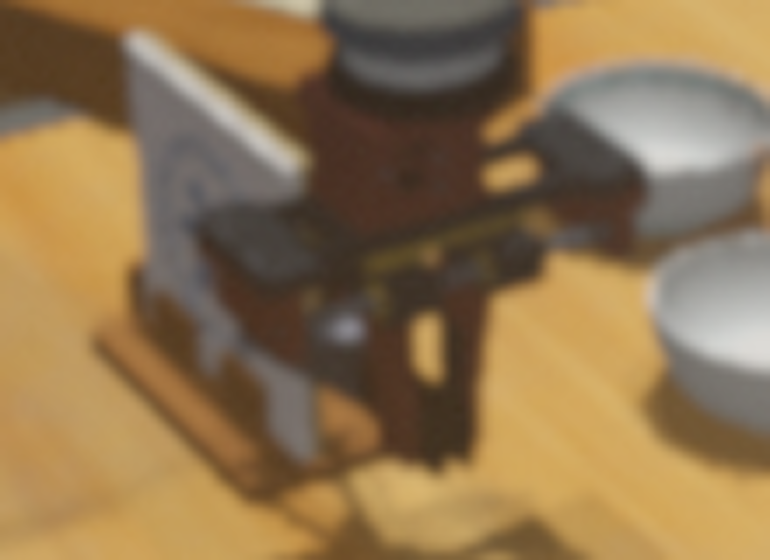

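No contact forces so far; the gripper hides the jaws in this view. The tile stands and the bowls are untouched. I go 4 mm deeper and open gradually.

jog_arm(plan=[[[0.05, -0.01, 0, 0, 0, 0, 5], [0.1, -0.02, 0, 0, 0, 0, 5], [0.1, -0.02, 0, 0, 0, 0, 5], [0.1, -0.02, 0, 0, 0, 0, 24], [0.1, -0.02, 0, 0, 0, 0, 27], [0.1, -0.02, 0, 0, 0, 0, 30], [0.1, -0.02, 0, 0, 0, 0, 32], [0.1, -0.02, 0, 0, 0, 0, 34]]])

```text
time_s: 14.55
tcp_pos: [592.2, 13.0, 99.6]
tool_rot: [2.158, 2.283, -0.0]
force: [0.0, -0.3, -0.5]
finger_gap: 0.388
finger_force: 12.4
```

jog_arm(plan=[[[0, 0, 0, 0, 0, 0, 36], [0, 0, 0, 0, 0, 0, 38], [0, 0, 0, 0, 0, 0, 39], [0, 0, 0, 0, 0, 0, 40], [0, 0, 0, 0, 0, 0, 41], [0, 0, 0, 0, 0, 0, 42]]])

```text
time_s: 15.05
tcp_pos: [592.2, 13.1, 99.6]
tool_rot: [2.158, 2.283, 0.0]
force: [0.2, 0.3, 0.0]
finger_gap: 0.478
finger_force: 11.3
```

jog_arm(plan=[[[0, 0, 0, 0, 0, 0, 43], [0, 0, 0, 0, 0, 0, 44], [0, 0, 0, 0, 0, 0, 45], [0, 0, 0, 0, 0, 0, 46], [0, 0, 0, 0, 0, 0, 46]]])

```text
time_s: 15.47
tcp_pos: [592.1, 13.0, 99.7]
tool_rot: [2.158, 2.283, -0.0]
force: [-0.9, -0.3, -0.4]
finger_gap: 0.523
finger_force: 0.0
```

Run:
```python
from look import *
s=bot.state(); print(s["tcp_pos"],s["force"],s["ft_torque"],s["finger_gap"],s["finger_force"])
p,d,K,T=look("wrist","w8")
P=cloud(d,K,T);t=s["tcp_pos"]
m=abs(P[...,2]-t[2])<10
for v in (5,15,30,60,90,200,230):
    c=np.where(m[v,200:430])[0]+200; xs=P[v,c,0]; print(v,(xs.min()).round(1),(xs.max()).round(1),xs.mean().round(1),P[v,c,1].mean().round(1),P[v,c,2].mean().round(1))
```

```text
[592.11134611  12.99650241  99.70843639] [-0.88169034 -0.34940882 -0.35599547] [-0.07283201  0.00466568 -0.02411168] 0.5234729935743945 0.0
5 569.2 604.0 586.4 124.4 99.3
15 569.6 604.0 586.8 120.9 99.6
30 570.7 603.8 587.2 115.8 99.4
60 572.0 603.1 587.6 105.2 99.3
90 574.0 602.9 588.6 94.1 99.5
200 577.1 604.2 590.6 48.8 99.5
230 574.7 607.8 591.2 35.0 99.5
```

View pics/w8.png

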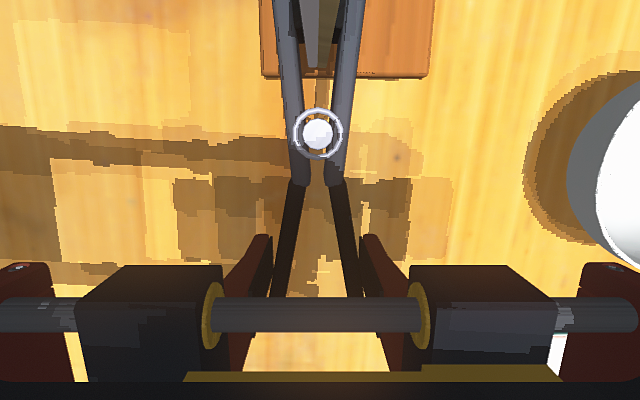

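The pads have closed on tile and board, which are visible between the jaws at (320,30). The clamp is level and the fingers are free. I open fully and back straight up.

jog_arm(plan=[[[0, 0, 0, 0, 0, 0, 60], [0, 0, 0, 0, 0, 0, 80], [0, 0, 0, 0, 0, 0, 80], [0, 0, 0, 0, 0, 0, 80], [0, 0, 0, 0, 0, 0, 80], [0, 0, -0.5, 0, 0, 0, 80], [0, 0, -1.2, 0, 0, 0, 80], [0, 0, -2.0, 0, 0, 0, 80], [-0.5, 0, -2.8, 0, 0, 0, 80], [-1.2, 0, -3.4, 0, 0, 0, 80]]])

```text
time_s: 16.35
tcp_pos: [595.1, -33.5, 238.9]
tool_rot: [2.153, 2.285, 0.004]
force: [0.8, -0.8, 0.4]
finger_gap: 0.917
finger_force: 0.0
```

jog_arm(plan=[[[-1, -1, -0.2, 0, 0, 0, 80], [-2, -2, -0.2, 0, 0, 0, 80], [-3, -3, -0.2, 0, 0, 0, 80], [-3, -3, -0.2, 0, 0, 0, 80], [-3, -3, -0.2, 0, 0, 0, 80], [-3, -3, -0.2, 0, 0, 0, 80]]])

```text
time_s: 16.85
tcp_pos: [480.6, -163.0, 244.2]
tool_rot: [2.162, 2.278, 0.001]
force: [0.7, -0.2, -0.9]
finger_gap: 0.912
finger_force: 0.0
```

Run:
```python
from look import *
s=bot.state(); print(s["time_s"],s["tcp_pos"],s["force"])
p,d,K,T=look("scene","s9")
cv2.imwrite("pics/s9c.png",cv2.resize(p[140:240,210:390,::-1],None,fx=4.4,fy=4.4,interpolation=cv2.INTER_CUBIC))
```

```text
16.85 [ 480.64093321 -163.02419173  244.21100356] [ 0.69126594 -0.20293258 -0.88735336]
```

View pics/s9c.png

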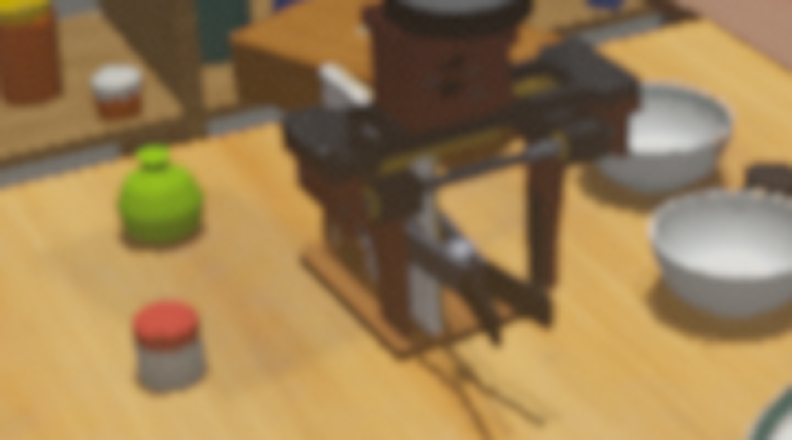

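The clamp sits on the tile's right-hand edge at about (455,265), free of the robot. The jar at (168,345), dropper at (160,200) and bowl at (740,260) are undisturbed.

```bash
python3 -c "
from rig import bot
print(bot.job_done())"
```

```text
the job is handed in; nothing more can be done
None
```

The clamp now holds the tile to the backboard at the right-hand edge, about halfway up and level, and the job is handed in at about 17 s of the 51 s allowed; I viewed 11 pictures, one over the limit of 10.

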